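Slide a plug-in card into its bay and bolt it

TASK

Slide the loose plug-in card into the empty bay, its edges in the guide slots, and push it fully home so that its front panel lies flat against the front of the bay. Then slide that bay's bolt all the way across the panel to lock it in. Leave the other things on the bench where they are.

Things in the scene. Friction and masses are not known exactly. Their poses are not given: they have to be found in the camera images.
- card: The loose plug-in card, flat on the mat: green board 105 long (x 0 to 105), 90 wide (y), 6 thick, with an upright panel across its rear end. Parts on it (x 38 to 100, |y| under 36) rise to z 16; bare for x 0 to 38. About 0.3 kg. Origin: underside, middle of the panel's inner face; x points away from the panel, the way it goes in; z up. When home, its origin and axes coincide with the bay's.
- card_panel (a point): Middle of the top edge of the card's upright aluminium front panel, at (-4, 0, 38) in the card's frame. The panel is 8 thick (card x -8 to 0), 100 wide, 38 tall; it can be pinched from above across its thickness or pushed from behind.
- card_nose (a point): Middle of the card's leading edge, at (105, 0, 3) in the card's frame.
- bay: The empty steel bay, open above, fixed; the mat is its floor. Origin: on the mat, middle of the mouth, in its front plane; x points into the bay, y to its left, z up. Side walls 118 deep, 40 tall, inner faces at y = +-47, outer +-60, widened to about +-51 at the mouth. Along each wall a lip over the board's edge (z 11 to 15, |y| over 40, from x 14) makes the guide slot.
- bay_bridge (a point): Middle of the front top edge of the bridge over the bay's mouth, at (0, 0, 40) in the bay's frame. The bridge fills z 22 to 40, x 0 to 10: the board and its parts pass below it, the panel stops against its front.
- bolt (a joint): The empty bay's sliding bolt: 0 = withdrawn to the left, 0.036 m = fully across (moves along bay -y). Bar at bay x -22 to -11, z 13 to 26, its tip at bay y 59 mm when withdrawn, 23 when across, passing 3 in front of the panel of a card that is home. Its fixed bracket: bay x -30 to -4, y 60 to 132, z 0 to 12, with a strap at y 60 to 65 up to z 31.
- bolt_post (a point): Upright black post on the bolt, 14 in diameter, z 25 to 62; this point is on its axis at z = 52, at bay (-16.5, 108) when withdrawn and (-16.5, 72) when across. Push it from its left side (bay +y), or pinch it from above.
- full_bay: The other bay, same shape and frame, already filled with a bolted card. Fixed; leave it.
- tape: Bystander: roll of tape, 100 across, 24 tall; origin under its centre.
- screwdriver: Bystander: screwdriver lying on the mat, about 200 long.
- tube: Bystander: white adhesive tube, 130 long, 30 tall; origin under its middle.
- pliers: Bystander: pliers lying flat, 155 long, 12 tall.
- meter: Bystander: yellow multimeter lying flat, 150 x 76 x 34; origin under its centre.
- parts_box: Bystander: clear open box 100 x 80 x 28; origin under its centre.

How it is judged:
On the way, in this order (a step that is already met when the one before it is completed fails the run):
1. the card is fully home in the empty bay, flat in its guides (x of card in the frame of bay between -0.004 and 0.004 m and y of card in the frame of bay between -0.004 and 0.004 m and z of card in the frame of bay between -0.005 and 0.005 m and angle between the x axis of card and the x axis of bay, either way round below 0.06 rad and x of card_nose in the frame of bay above 0.09 m), for 0.2 s.
2. the bolt is across the panel (value of joint bolt above 0.03 m), for 0.2 s.
At the end, for the whole second after the job is handed in: The card lies at rest in the empty bay, fully home (within 4 mm along and across, 5 mm in height, 0.06 rad of straight), and the bolt is at least 30 mm across (all of step 1 and value of joint bolt above 0.03 m and linear speed of card below 0.01 m/s); the robot touches nothing.
It fails at once if a bystander is moved more than 30 mm (distance of any of tape, screwdriver, tube, pliers, meter, parts_box from where it was at the start of the episode above 0.03 m).
It also fails if it takes over 64 s, if anything falls off the work surface, if the arm or the gripper's body presses on something with over 40 N, if the wrist force passes 120 N, or if a joint passes its speed limit or range.

ROBOT

A 6-joint arm with a two-finger parallel gripper is mounted at the origin on the work surface. World frame = base frame: x ahead of the robot, y to its left, z up, the work surface at z = 0. Lengths are in m, angles in rad, forces in N, time in s.
With the tool pointing down it reaches from about 0.375 to 0.825 m from the base axis. Payload 5.5 kg.
Tool frame: the origin (TCP) lies on the centre line of the jaws, within the pads' length; the fingertips stand 19 mm ahead of it and the grasp point (between the pads) is the TCP; z points along the fingers, y is the line along which they close (so a half turn about z gives the same grasp; the last joint's range is limited). The gripper opens to 85 mm and grips with 20 to 120 N. Pads are 22 mm wide; open, the fingers measure 114 mm over their backs; the gripper's body (76 mm by 85 mm) begins 54 mm behind the grasp point. The pads swing forward as they close: fully open they stand 13 mm farther back than shut.
Start: joints at [1.182, 0.314, -0.047, 1.21, 0, 1.571], TCP at [0.227, 0.555, 0.25] pointing down, gripper open.
Joint ranges: [-2.67, 2.67], [-0.69, 1.73], [-1.03, 1.25], [-2.08, 2.16], [-1.42, 1.45], [-3.14, 3.14]. Speed limits (rad/s): [2.39, 2.39, 3.01, 3.14, 3.14, 3.14].

INTERFACE

Orientations are given as a unit quaternion [x, y, z, w].
In Python, from bench import ctrl gives the robot as it stands. The module is installed in compiled form; this text tells all that it offers.
- The arm moves only by the shell command python3 -m handwheel 'ROWS' [FORCE]. ROWS is a JSON object of lists of equal length, an entry for each row: "offset": the shift along the tool's x, y, z in units of 0.025 m (1.0 is 0.025 m), a list of three; "yaw": the turn about the tool's z in units of 8 degrees (1.0 is 8 degrees); "claw": the closure, from -1 (fully open) to 1 (shut). A call has 1 to 20 rows; each row shifts and turns the commanded pose from where the row before left it, along the tool's axes as they then stand; what a row does not reach is not made up. A row lasts 1/10 s, in which the tool goes at most 50 mm and 8.59 degrees, less where a joint would pass 70% of its speed; a pose out of reach is approached as far as the arm can. A call with a number of a shift or a turn outside -1 to 1 is refused whole. A call with a gripper value outside its range is refused whole. The fingers move at their own pace and stop on an object; FORCE is the grip in N (left out, the last holds). Time passes only in rows, so rows that do not move let the fingers close. It gives the time, the measured TCP pose, the force, the opening and the grip force at its end, in the units of the state.
- ctrl.observe(): the state, without advancing time (a new reading comes with each control period).
- ctrl.snapshot(name): name is "scene" or "top" or "wrist"; returns a dict with "img" (420x560x3 uint8, blue, green, red), "fx", "fy", "cx", "cy" (pixels), "dist" ([k1, k2, p1, p2, k3] as OpenCV has them; the pictures are not rectified), "T" (4x4, takes a point from camera to world coordinates). Camera axes: x right, y down, z forward; pixel columns grow to the right and rows downward; lengths in m; the calibration is good to about 2 mm. A picture is of the moment at which its call begins. There is no depth.
- ctrl.sign_off(): hands the job in; it is judged then, once.
Trained networks look in a picture, given as the dict that the camera call returned (one of the last four; its "shot" number tells which), for a name from the list of things; names that differ only in an ending like _2 or _b are one class to them, and where a whole thing is asked for, a point or a joint stands for the part that bears it (a point fixed in the world has none). Each returns a list of dicts, best first, with "score" (0 to 1); they miss things now and then, are a little off and sometimes report something else, mostly with a low value. They report only what shows in the picture. A call takes as long as a camera call.
- ctrl.find_in(label, picture): "location" ([x, y, z] in m, in world coordinates, good to about 4 mm: the middle of the surface that is visible of it).
- ctrl.spot_point(label, picture): "location" ([x, y, z] in m, in world coordinates, good to about 4 mm: a listed point, or the origin of a listed thing).
The state is a dict: "time_s": time; "joint_positions": joint angles; "qd": joint speeds; "tau": joint torques, N m; "ee_pos": TCP position; "tcp_rot": TCP orientation; "wrist_force": force on the tool from outside, world axes, zero at the start; "torque": the same for the moment, N m; "grip_width": finger opening in m; "gripper_force": force on a finger pad.
Only numpy, scipy, OpenCV 4.12 (cv2) and the standard library are available. Lean on these libraries where they do the work, as an engineer would, in place of code of your own. Each camera call takes 0.05 s, during which the arm holds its last target. There are 200 camera calls.

## Working session

There is one attempt and no reset: what is moved stays moved. The work goes in short steps, Python scripts to look and compute and a shell command to move; the robot and the scene stay as the last step left them, time stands still between calls to the robot, and variables do not carry over. Pictures are saved under pics/ and viewed, at most 10 in all, crops included, and the job is handed in when it is done.

```bash
mkdir -p pics; cat > h.py <<'E'
import numpy as np, cv2
from bench import ctrl
def best(fn,l,p,n=2):
    return [(np.round(d["location"],4).tolist(),round(d["score"],2)) for d in fn(l,p)[:n]]
E
python3 - <<'E'
from h import *
s=ctrl.observe(); print(s["ee_pos"],s["tcp_rot"],s["grip_width"],s["time_s"])
for c in ["scene","top"]:
    p=ctrl.snapshot(c); cv2.imwrite(f"pics/{c}0.png",p["img"]); print(c,np.round(p["T"][:3,3],3))
    for l in ["card","card_panel","card_nose","bay","bay_bridge","bolt_post","full_bay","tape","screwdriver","tube","pliers","meter","parts_box"]: print(l,best(ctrl.spot_point,l,p))
E
```

```text
[0.22722641 0.55470766 0.24942757] [ 1.93176056e-01  9.81163729e-01 -8.44354396e-04 -1.88493016e-04] 0.08542472571429102 0.0
scene [ 1.228 -0.48   1.229]
card [([0.4333, 0.0851, -0.0024], 0.72)]
card_panel [([0.4255, 0.0859, 0.0416], 0.64)]
card_nose [([0.5338, 0.1201, 0.0048], 0.84)]
bay [([0.6451, -0.1731, 0.0012], 0.73), ([0.4047, 0.4168, 0.0017], 0.62)]
bay_bridge [([0.6415, -0.1721, 0.0395], 0.65)]
bolt_post [([0.6138, -0.0694, 0.0509], 0.5), ([0.6424, -0.1745, 0.0359], 0.23)]
full_bay [([0.6426, 0.1402, 0.0019], 0.75)]
tape [([0.4028, 0.4127, 0.0006], 0.64)]
screwdriver []
tube [([0.4207, 0.2829, -0.0036], 0.88), ([0.5844, 0.4355, 0.0034], 0.64)]
pliers [([0.581, 0.436, 0.0016], 0.84), ([0.643, -0.1738, 0.0374], 0.15)]
meter [([0.43, -0.3611, -0.0], 0.97)]
parts_box [([0.6437, -0.3961, 0.0014], 0.68)]
top [ 0.344 -0.014  1.395]
card [([0.4361, 0.091, -0.0015], 0.92)]
card_panel []
card_nose [([0.5345, 0.1177, 0.0037], 0.92)]
bay [([0.6431, -0.1757, -0.0038], 0.75)]
bay_bridge [([0.6471, -0.1768, 0.0409], 0.69), ([0.4312, 0.088, 0.0375], 0.54)]
bolt_post [([0.6123, -0.0707, 0.0542], 0.49)]
full_bay [([0.6454, 0.1446, -0.003], 0.98)]
tape [([0.401, 0.4139, 0.0017], 0.8)]
screwdriver [([0.4117, -0.4688, -0.0021], 0.78)]
tube [([0.4248, 0.2837, -0.0031], 0.7)]
pliers [([0.5851, 0.43, 0.0071], 0.95), ([0.4293, 0.0852, 0.0412], 0.22)]
meter [([0.4329, -0.3654, 0.0007], 0.63)]
parts_box [([0.6427, -0.401, -0.0043], 0.71)]
```

View pics/top0.png

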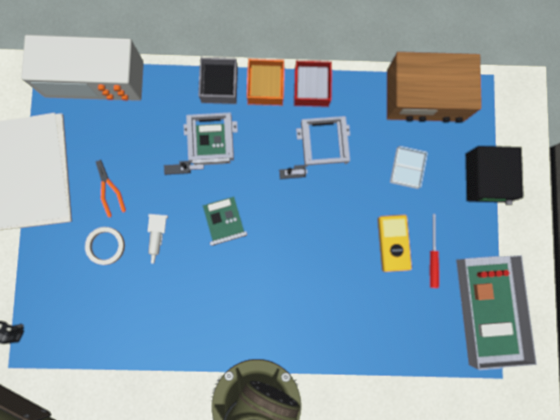

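View pics/scene0.png

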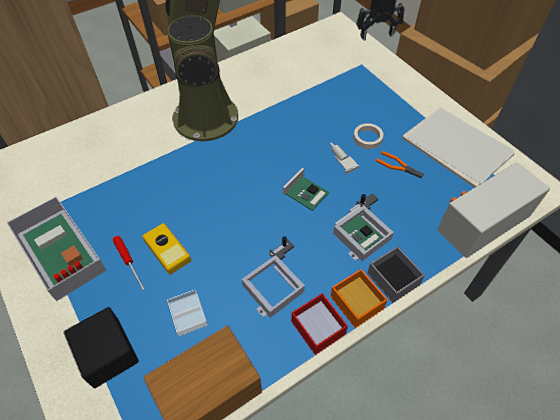

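The top view shows the card at about (225,220) with its panel towards the robot. The empty bay is at (325,140) with its bolt post at (292,172), and the full bay is at (210,138). The scene view agrees with this. Next I'll hover over the card and refine with the wrist camera.

```bash
cat >> h.py <<'E'
from scipy.spatial.transform import Rotation as R
def go(x,y,z,deg):
    """print units to bring TCP to x,y,z with tool y at world angle deg (yaw first, then offset in new axes)"""
    s=ctrl.observe(); r=R.from_quat(s["tcp_rot"]); m=r.as_matrix()
    a=np.degrees(np.arctan2(m[1,1],m[0,1])); d=(a-deg+180)%360-180
    m2=(r*R.from_euler('z',d,degrees=True)).as_matrix()
    print("yaw",round(d/8,3),"offset",np.round(m2.T@(np.array([x,y,z])-s["ee_pos"])/.025,3),"| tcp",np.round(s["ee_pos"],4),"ang",round(a,2))
def mouth(o,deg,p):
    c,s=np.cos(np.radians(deg)),np.sin(np.radians(deg)); return np.array([o[0]+c*p[0]-s*p[1],o[1]+s*p[0]+c*p[1]])
E
python3 -c "
from h import *
go(0.431,0.087,0.25,17)"
```

```text
yaw 6.341 offset [-2.029e+01  2.311e+00  1.200e-02] | tcp [0.2274 0.5552 0.2503] ang 67.72
```

```bash
python3 -m handwheel '{"offset":[[0,0,0],[0,0,0],[0,0,0],[0,0,0],[0,0,0],[0,0,0],[0,0,0],[-1,0.11,0],[-1,0.11,0],[-1,0.11,0],[-1,0.11,0],[-1,0.11,0],[-1,0.11,0],[-1,0.11,0],[-1,0.11,0],[-1,0.11,0],[-1,0.11,0]],"yaw":[0.9,0.9,0.9,0.9,0.9,0.9,0.95,0,0,0,0,0,0,0,0,0,0],"claw":[-1,-1,-1,-1,-1,-1,-1,-1,-1,-1,-1,-1,0,0,0,0,0]}' 60
python3 -m handwheel '{"offset":[[-1,0.12,0],[-1,0.12,0],[-1,0.12,0],[-1,0.12,0],[-1,0.12,0],[-1,0.12,0],[-1,0.12,0],[-1,0.12,0],[-1,0.12,0],[-1,0.12,0],[0,0,0],[0,0,0],[0,0,0]],"yaw":[0,0,0,0,0,0,0,0,0,0,0,0,0],"claw":[0,0,0,0,0,0,0,0,0,0,0,0,0]}'
cat >> h.py <<'E'
def look(cams,labels,n=3):
    for l in labels:
        for c in cams:
            v=[]
            for _ in range(n):
                p=ctrl.snapshot(c); r=ctrl.spot_point(l,p)
                if r: v.append(np.r_[r[0]["location"],r[0]["score"]])
            if v: print(l,c,len(v),np.round(np.median(v,0),4),np.round(np.std(v,0)[:3],4))
    return p
E
python3 - <<'E'
from h import *
go(0.431,0.087,0.25,17)
p=look(["wrist"],["card","card_panel","card_nose"]); cv2.imwrite("pics/w1.png",p["img"]);print(np.round(p["T"],3))
E
```

```text
time_s: 3.1
ee_pos: [0.3268, 0.3231, 0.2505]
tcp_rot: [0.595, 0.804, 0.0, 0.0]
wrist_force: [0.4, 0.4, -0.4]
grip_width: 0.0429
gripper_force: 0.0
time_s: 4.4
ee_pos: [0.4277, 0.0941, 0.2503]
tcp_rot: [0.595, 0.804, 0.0, -0.0]
wrist_force: [0.3, 0.9, -0.8]
grip_width: 0.0429
gripper_force: 0.0
yaw -0.006 offset [-0.311  0.042  0.013] | tcp [0.4277 0.0941 0.2503] ang 16.95
card wrist 3 [0.4336 0.0876 0.0016 0.73  ] [0.0007 0.0025 0.0008]
card_panel wrist 3 [0.4324 0.0872 0.0377 0.69  ] [0.0022 0.0005 0.0019]
card_nose wrist 2 [0.5375 0.1243 0.0034 0.8   ] [0.0015 0.0004 0.001 ]
[[ 0.957  0.276  0.094  0.404]
 [ 0.292 -0.907 -0.304  0.172]
 [ 0.001  0.318 -0.948  0.373]
 [ 0.     0.     0.     1.   ]]
```

View pics/w1.png

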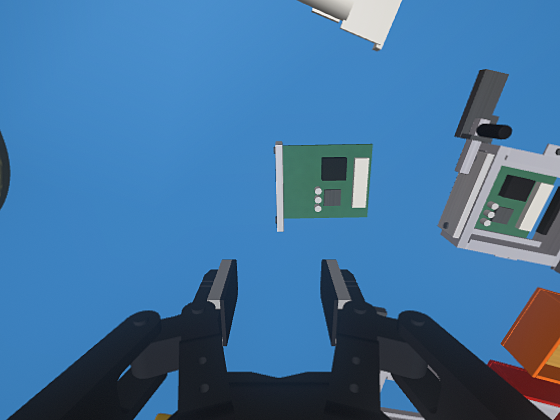

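The wrist view shows the card centred at about (325,180), its panel at x≈280 and its nose at x≈370, with the jaws below. I'll get the exact yaw from the green board by intersecting its contour with its top plane.

```bash
cat >> h.py <<'E'
def plane(p,px,z):
    K=np.array([[p["fx"],0,p["cx"]],[0,p["fy"],p["cy"]],[0,0,1]]); T=np.array(p["T"])
    n=cv2.undistortPoints(np.float64(px).reshape(-1,1,2),K,np.float64(p["dist"]))[:,0]
    d=np.c_[n,np.ones(len(n))]@T[:3,:3].T
    return T[:3,3]+d*((z-T[2,3])/d[:,2])[:,None]
E
python3 - <<'E'
from h import *
p=ctrl.snapshot("wrist"); h=cv2.cvtColor(p["img"],cv2.COLOR_BGR2HSV)
m=cv2.inRange(h,(50,80,40),(85,255,255)); m[:, :240]=0; m[:,410:]=0; m[240:]=0; m[:120]=0
c=max(cv2.findContours(m,cv2.RETR_EXTERNAL,cv2.CHAIN_APPROX_NONE)[0],key=cv2.contourArea)
q=cv2.approxPolyDP(cv2.convexHull(c),4,True)[:,0]; print(q.tolist())
w=plane(p,q,.006); print(np.round(w[:,:2],4))
r=cv2.minAreaRect(np.float32(plane(p,c[:,0],.006)[:,:2]*1000)); print(r)
E
```

```text
[[371, 144], [366, 216], [284, 217], [283, 146]]
[[0.5188 0.1633]
 [0.5467 0.0793]
 [0.449  0.0481]
 [0.4219 0.1315]]
((484.28875732421875, 105.49090576171875), (103.6444091796875, 89.3958740234375), 17.951326370239258)
```

```bash
python3 -c "
from h import *
go(0.431,0.0882,0.031,18)"
```

```text
yaw -0.135 offset [-0.24   0.047  8.772] | tcp [0.428  0.0936 0.2503] ang 16.92
```

```bash
python3 -m handwheel '{"offset":[[-0.24,0.05,0],[0,0,1],[0,0,1],[0,0,1],[0,0,1],[0,0,1],[0,0,1],[0,0,1],[0,0,0.8],[0,0,0.5],[0,0,0.47],[0,0,0],[0,0,0],[0,0,0]],"yaw":[-0.13,0,0,0,0,0,0,0,0,0,0,0,0,0],"claw":[0,0,0,0,0,0,0,0,0,0,0,0,0,0]}' 60
python3 -m handwheel '{"offset":[[0,0,0],[0,0,0],[0,0,0],[0,0,0],[0,0,0],[0,0,0],[0,0,0],[0,0,0]],"yaw":[0,0,0,0,0,0,0,0],"claw":[1,1,1,1,1,1,1,1]}' 60
python3 -c "
from h import *
go(0.431,0.0882,0.031,18)
look(['wrist'],['bay','bay_bridge','bolt_post'],1)"
```

```text
time_s: 6.75
ee_pos: [0.4317, 0.0884, 0.0318]
tcp_rot: [0.588, 0.809, 0.0, 0.0]
wrist_force: [-0.7, 0.5, 0.4]
grip_width: 0.0425
gripper_force: 0.0
time_s: 7.55
ee_pos: [0.4314, 0.0883, 0.0316]
tcp_rot: [0.588, 0.809, 0.0, 0.0]
wrist_force: [-1.1, -0.5, 6.0]
grip_width: 0.0067
gripper_force: 59.7
yaw -0.005 offset [ 0.    -0.015  0.025] | tcp [0.4314 0.0883 0.0316] ang 17.96
bay_bridge wrist 1 [0.5386 0.1236 0.0032 0.34  ] [0. 0. 0.]
```

```bash
python3 -m handwheel '{"offset":[[0,0,-0.3],[0,0,-0.6],[0,0,-1],[0,0,-1],[0,0,-1],[0,0,-1],[0,0,-1],[0,0,-1],[0,0,-0.5],[0,0,0]],"yaw":[0,0,0,0,0,0.4,0.4,0.4,0,0],"claw":[1,1,1,1,1,1,1,1,1,1]}' 60
python3 -c "
from h import *
go(0.57,-0.24,0.22,8)"
```

```text
time_s: 8.85
ee_pos: [0.4318, 0.0884, 0.2175]
tcp_rot: [0.653, 0.757, 0.001, 0.001]
wrist_force: [-0.6, -0.4, -3.6]
grip_width: 0.0067
gripper_force: 58.7
yaw 0.055 offset [-13.778   3.645  -0.094] | tcp [0.4318 0.0884 0.2175] ang 8.44
```

```bash
python3 -m handwheel '{"offset":[[-0.4,0.1,0],[-0.9,0.25,0],[-1,0.27,0],[-1,0.27,0],[-1,0.27,0],[-1,0.27,0],[-1,0.27,0],[-1,0.27,0],[-1,0.27,0],[-1,0.27,0],[-1,0.27,0],[-1,0.27,0],[-1,0.27,0],[-0.9,0.2,0],[-0.5,0.1,0],[0,0,0],[0,0,0]],"yaw":[0.05,0,0,0,0,0,0,0,0,0,0,0,0,0,0,0,0],"claw":[1,1,1,1,1,1,1,1,1,1,1,1,1,1,1,1,1]}' 60
python3 - <<'E'
from h import *
go(0.57,-0.24,0.22,8)
p=look(["wrist","top","scene"],["bay","bay_bridge","bolt_post"],2)
p=ctrl.snapshot("wrist"); cv2.imwrite("pics/w2.png",p["img"])
E
```

```text
time_s: 10.55
ee_pos: [0.5672, -0.2381, 0.2148]
tcp_rot: [0.656, 0.754, -0.0, -0.001]
wrist_force: [-0.9, 0.3, -2.6]
grip_width: 0.0068
gripper_force: 58.8
yaw -0.006 offset [-0.091  0.1   -0.208] | tcp [ 0.5672 -0.2381  0.2148] ang 7.95
bay wrist 2 [ 0.6412 -0.172   0.0041  0.74  ] [0.     0.0004 0.0008]
bay top 2 [ 0.6402 -0.1752 -0.0015  0.86  ] [0.0011 0.0008 0.0001]
bay scene 2 [ 0.646  -0.1726  0.0015  0.875 ] [0.0011 0.0015 0.0013]
bay_bridge wrist 2 [ 0.644  -0.1724  0.0446  0.89  ] [0.0002 0.0006 0.0011]
bay_bridge top 1 [ 0.6452 -0.1769  0.0389  0.88  ] [0. 0. 0.]
bay_bridge scene 2 [ 0.6437 -0.1724  0.0354  0.725 ] [0.0015 0.0008 0.0011]
bolt_post wrist 2 [ 0.6122 -0.0704  0.0494  0.785 ] [0.0005 0.0011 0.0008]
bolt_post top 2 [ 0.6135 -0.071   0.0556  0.585 ] [0.0014 0.0004 0.0001]
bolt_post scene 2 [ 0.6174 -0.0706  0.0542  0.435 ] [0.0008 0.0013 0.0003]
```

View pics/w2.png

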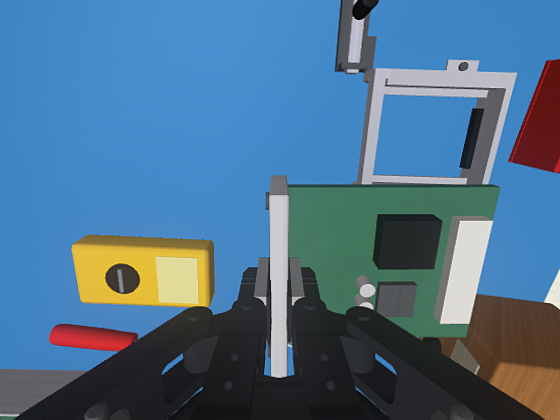

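The view shows the gripped card held straight, with the bay behind it: front edge from (373,70) to (360,183) and rear-left corner at (516,73). I'll enlarge it for accurate corner pixels.

```bash
python3 - <<'E'
from h import *
p=cv2.imread("pics/w2.png")[40:200,330:530]; cv2.imwrite("pics/w2c.png",cv2.resize(p,None,fx=3.75,fy=3.75,interpolation=cv2.INTER_CUBIC))
E
```

```text
(no output)
```

View pics/w2c.png

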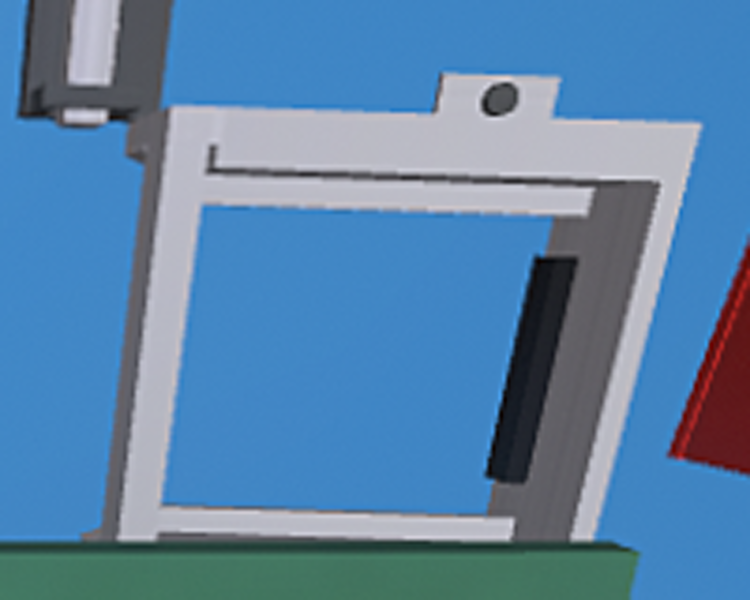

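```bash
python3 - <<'E'
from h import *
go(0.57,-0.24,0.22,8)
p=ctrl.snapshot("wrist")
f=lambda L,z: plane(p,np.array([[330+u/3.75-.5,40+v/3.75-.5] for u,v in L]),z)[:,:2]
a=lambda q: round(np.degrees(np.arctan2(*(q[1]-q[0])[::-1])),2)
fr=f([(118,540),(167,108)],.04); lo=f([(167,108),(700,124)],.04); ll=f([(202,205),(588,215)],.015); rl=f([(162,506),(513,518)],.015)
print("front",fr,a(fr)-90,"left",lo,a(lo),"liplen",ll,a(ll),rl,a(rl))
th=np.radians(np.mean([a(fr)-90,a(lo),a(ll),a(rl)])); print(np.degrees(th))
n=np.array([-np.sin(th),np.cos(th)]); x=np.array([np.cos(th),np.sin(th)])
print("lip y",ll@n,rl@n,"mid",(ll.mean(0)@n+rl.mean(0)@n)/2,"left-60",lo@n-.06,"front",fr@x, "back",lo[1]@x-.118)
y0=(ll.mean(0)@n+rl.mean(0)@n)/2; print("origin",x*(fr@x).mean()+n*y0)
# held card: panel top-left end corners / gripper
for o in [(.644,-.1735)]: print("net y",np.array(o)@n,"x",np.array(o)@x)
E
```

```text
yaw -0.004 offset [-0.075  0.067 -0.158] | tcp [ 0.5681 -0.2384  0.216 ] ang 7.97
front [[ 0.6468664  -0.21739706]
 [ 0.63504846 -0.11479324]] 6.569999999999993 left [[ 0.63504846 -0.11479324]
 [ 0.75867084 -0.10148147]] 6.15 liplen [[ 0.65605687 -0.13237884]
 [ 0.75542661 -0.1212627 ]] 6.38 [[ 0.66447821 -0.21113688]
 [ 0.76281176 -0.20091309]] 5.94
6.259999999999999
lip y [-0.20312619 -0.20291165] [-0.28233289 -0.28289239] mid -0.24281577978475827 left-60 [-0.24335468 -0.24360211] front [0.61930429 0.61874477] back 0.6250815570837354
origin [ 0.64181021 -0.17386928]
net y -0.2426874728837831 x 0.621241531536071
```

```bash
python3 - <<'E'
from h import *
s=ctrl.observe(); M=R.from_quat(s["tcp_rot"]).as_matrix(); tcp=np.array(s["ee_pos"])
p=ctrl.snapshot("wrist"); h=cv2.cvtColor(p["img"],cv2.COLOR_BGR2HSV)
m=cv2.inRange(h,(50,70,40),(85,255,255))
c=max(cv2.findContours(m,cv2.RETR_EXTERNAL,cv2.CHAIN_APPROX_NONE)[0],key=cv2.contourArea)
q=cv2.approxPolyDP(cv2.convexHull(c),4,True)[:,0]; print(q.tolist())
for z in [tcp[2]-.0256,]: print(np.round((plane(p,q,z)-tcp)@M*1000,1))
print(best(ctrl.spot_point,"card_nose",p),best(ctrl.spot_point,"card_panel",p),best(ctrl.spot_point,"card",p),tcp)
E
```

```text
[[499, 187], [465, 336], [415, 336], [331, 311], [289, 257], [288, 185]]
[[ 44.4 107.3  25.6]
 [-44.  107.5  25.6]
 [-44.2  78.8  25.6]
 [-27.3  29.4  25.6]
 [  6.4   5.4  25.6]
 [ 45.4   4.5  25.6]]
[([0.6806, -0.2206, 0.1878], 0.64)] [([0.5696, -0.2402, 0.221], 0.74)] [] [ 0.56806088 -0.23840265  0.21604167]
```

```bash
python3 -c "
from h import *
x,y=mouth((0.6422,-0.1737),6.3,(-.129,0)); print(x,y); go(x,y,0.034,6.3)"
```

```text
0.5139790367462818 -0.18785572613074483
yaw 0.208 offset [ 2.247 -1.929  7.282] | tcp [ 0.5681 -0.2384  0.2161] ang 7.96
```

```bash
python3 -m handwheel '{"offset":[[0,0,0],[0.5,-0.4,0],[0.8,-0.7,0],[0.7,-0.6,0],[0.25,-0.23,0.3],[0,0,0.8],[0,0,1],[0,0,1],[0,0,1],[0,0,1],[0,0,0.8],[0,0,0.4],[0,0,0],[0,0,0],[0,0,0]],"yaw":[0.2,0,0,0,0,0,0,0,0,0,0,0,0,0,0],"claw":[1,1,1,1,1,1,1,1,1,1,1,1,1,1,1]}' 60
python3 - <<'E'
from h import *
x,y=mouth((0.6422,-0.1737),6.3,(-.129,0)); go(x,y,0.034,6.3)
p=ctrl.snapshot("wrist"); cv2.imwrite("pics/w3.png",p["img"])
E
```

```text
time_s: 14.15
ee_pos: [0.515, -0.1883, 0.0598]
tcp_rot: [0.667, 0.745, 0.0, 0.001]
wrist_force: [-0.1, -0.2, -3.5]
grip_width: 0.0069
gripper_force: 58.9
yaw 0.006 offset [ 0.022 -0.041  1.034] | tcp [ 0.515  -0.1883  0.0598] ang 6.35
```

View pics/w3.png

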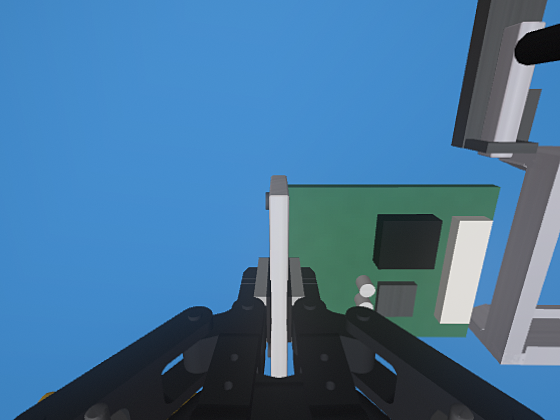

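The card sits straight, with its nose (x≈498→468) just in front of the bay mouth. I'll check the visible front edge of the bay against my estimate, then lower.

```bash
python3 -m handwheel '{"offset":[[0.02,-0.04,0.4],[0,0,0.4],[0,0,0.22],[0,0,0],[0,0,0]],"yaw":[0,0,0,0,0],"claw":[1,1,1,1,1]}' 60
python3 - <<'E'
from h import *
x,y=mouth((0.6422,-0.1737),6.3,(-.129,0)); go(x,y,0.034,6.3)
p=ctrl.snapshot("wrist"); K=np.array([[p["fx"],0,p["cx"]],[0,p["fy"],p["cy"]],[0,0,1]]);W=np.linalg.inv(np.array(p["T"]))
im=p["img"].copy()
def pr(b):
    x,y=mouth((0.6422,-0.1737),6.3,b[:2]); q=W[:3,:3]@[x,y,b[2]]+W[:3,3]
    return tuple(int(round(v)) for v in cv2.projectPoints(q.reshape(1,1,3),np.zeros(3),np.zeros(3),K,np.float64(p["dist"]))[0].ravel())
for b in [(0,-60,40),(0,60,40),(10,-47,40),(10,47,40),(14,-40,15),(14,40,15),(40,-40,15),(-16.5,108,62),(0,-47,0),(0,47,0)]:
    u=pr(np.array(b)/1000); cv2.drawMarker(im,u,(0,0,255),cv2.MARKER_CROSS,7,1)
cv2.line(im,pr((0,-.06,.04)),pr((0,.06,.04)),(0,255,255),1)
cv2.imwrite("pics/w4.png",cv2.resize(im[:,260:560],None,fx=1.42,fy=1.42,interpolation=cv2.INTER_CUBIC))
E
```

```text
time_s: 14.7
ee_pos: [0.5125, -0.1873, 0.0326]
tcp_rot: [0.667, 0.745, -0.0, -0.0]
wrist_force: [0.5, 0.5, -2.8]
grip_width: 0.0068
gripper_force: 58.9
yaw 0.008 offset [-0.027  0.055 -0.058] | tcp [ 0.5125 -0.1873  0.0326] ang 6.37
```

View pics/w4.png

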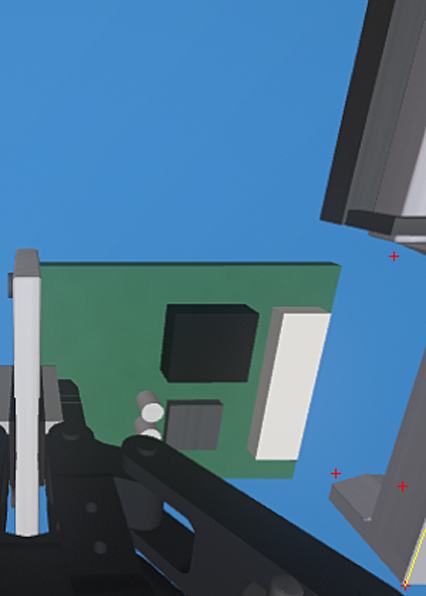

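The projected bay corner (405,585 in the crop) lands exactly on the real one, so the bay pose is good. I'll start inserting.

```bash
python3 -m handwheel '{"offset":[[-0.03,0.2,0],[0,0.3,0],[0,0.3,0],[0,0.3,0],[0,0.3,0],[0,0.3,0],[0,0.3,0],[0,0.2,0],[0,0,0]],"yaw":[0,0,0,0,0,0,0,0,0],"claw":[1,1,1,1,1,1,1,1,1]}' 60
python3 -c "
from h import *
x,y=mouth((0.6422,-0.1737),6.3,(-.029,0)); go(x,y,0.034,6.3)"
```

```text
time_s: 15.65
ee_pos: [0.5685, -0.182, 0.0331]
tcp_rot: [0.667, 0.745, 0.0, 0.0]
wrist_force: [-0.6, 0.0, -2.5]
grip_width: 0.0069
gripper_force: 59.0
yaw 0.011 offset [ 0.008  1.807 -0.036] | tcp [ 0.5685 -0.182   0.0331] ang 6.39
```

```bash
python3 -m handwheel '{"offset":[[0,0.3,0],[0,0.3,0],[0,0.3,0],[0,0.3,0],[0,0.3,0],[0,0.25,0],[0,0,0],[0,0,0]],"yaw":[0,0,0,0,0,0,0,0],"claw":[1,1,1,1,1,1,1,1]}' 60
python3 -c "
from h import *
x,y=mouth((0.6422,-0.1737),6.3,(-.029,0)); go(x,y,0.034,6.3)
p=ctrl.snapshot('wrist'); cv2.imwrite('pics/w5.png',p['img'])"
```

```text
time_s: 16.45
ee_pos: [0.611, -0.1772, 0.0329]
tcp_rot: [0.667, 0.745, -0.0, -0.0]
wrist_force: [-0.6, 0.8, -3.3]
grip_width: 0.0068
gripper_force: 58.9
yaw 0.009 offset [ 0.002  0.096 -0.044] | tcp [ 0.611  -0.1772  0.0329] ang 6.37
```

View pics/w5.png

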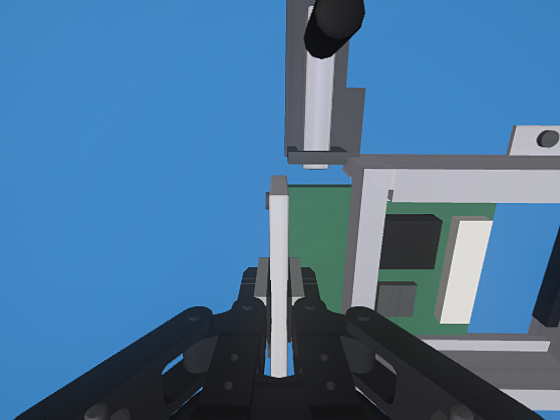

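The card is under the bridge and lips, centred, with the panel about 27 mm short and no contact force. I'll set it down, release, lift, and go behind the panel.

```bash
python3 -m handwheel '{"offset":[[0,0,0.05],[0,0,0],[0,0,0],[0,0,0],[0,0,0],[0,0,-0.4],[0,0,-0.8],[0,0,-1],[0,0,-0.8],[0,-0.5,0],[0,-1,0],[0,-0.6,0],[0,0,0],[0,0,0]],"yaw":[0,0,0,0,0,0,0,0,0,0,0,0,0,0],"claw":[0.5,0.5,0.5,0.5,0.5,0.5,0.5,0.5,0.5,1,1,1,1,1]}' 60
python3 -c "
from h import *
x,y=mouth((0.6422,-0.1737),6.3,(-.068,0)); go(x,y,0.034,6.3)
look(['wrist'],['card_panel','card'],1)"
```

```text
time_s: 17.9
ee_pos: [0.5596, -0.1832, 0.1077]
tcp_rot: [0.667, 0.745, 0.0, 0.001]
wrist_force: [0.5, -0.4, 0.4]
grip_width: 0.0002
gripper_force: 0.0
yaw 0.006 offset [0.018 0.602 2.949] | tcp [ 0.5596 -0.1832  0.1077] ang 6.35
card_panel wrist 1 [ 0.6113 -0.1767  0.0387  0.74  ] [0. 0. 0.]
card wrist 1 [ 0.6154 -0.1774  0.0034  0.8   ] [0. 0. 0.]
```

```bash
python3 -m handwheel '{"offset":[[0.02,0,1],[0,0,1],[0,0,0.7],[0,0,0.3],[0,0,0],[0,0.3,0],[0,0.3,0],[0,0.3,0],[0,0.3,0],[0,0.2,0],[0,0.2,0],[0,0,0]],"yaw":[0,0,0,0,0,0,0,0,0,0,0,0],"claw":[1,1,1,1,1,1,1,1,1,1,1,1]}' 60
python3 -c "
from h import *
x,y=mouth((0.6422,-0.1737),6.3,(-.023,0)); go(x,y,0.034,6.3)"
```

```text
time_s: 19.3
ee_pos: [0.5992, -0.178, 0.0317]
tcp_rot: [0.667, 0.745, 0.0, 0.0]
wrist_force: [1.1, 0.3, 0.5]
grip_width: 0.0001
gripper_force: 0.0
yaw 0.01 offset [-0.016  0.81  -0.091] | tcp [ 0.5992 -0.178   0.0317] ang 6.38
```

```bash
python3 -m handwheel '{"offset":[[0,0.2,0],[0,0.2,0],[0,0.15,0],[0,0.1,0],[0,0,0]],"yaw":[0,0,0,0,0],"claw":[1,1,1,1,1]}' 60
python3 -c "
from h import *
x,y=mouth((0.6422,-0.1737),6.3,(-.023,0)); go(x,y,0.034,6.3)
look(['wrist'],['card_panel','card'],1)"
```

```text
time_s: 19.8
ee_pos: [0.6154, -0.1763, 0.0318]
tcp_rot: [0.667, 0.745, 0.0, 0.0]
wrist_force: [0.3, -0.8, -0.1]
grip_width: 0.0001
gripper_force: 0.0
yaw 0.01 offset [-0.015  0.155 -0.088] | tcp [ 0.6154 -0.1763  0.0318] ang 6.38
card_panel wrist 1 [ 0.6339 -0.1755  0.0372  0.6   ] [0. 0. 0.]
card wrist 1 [ 0.6367 -0.1727 -0.0018  0.82  ] [0. 0. 0.]
```

```bash
python3 -m handwheel '{"offset":[[0,0.06,0],[0,0.06,0],[0,0.06,0],[0,0,0]],"yaw":[0,0,0,0],"claw":[1,1,1,1]}' 60
python3 -m handwheel '{"offset":[[0,0.05,0],[0,0.05,0],[0,0,0]],"yaw":[0,0,0],"claw":[1,1,1]}' 60
```

```text
time_s: 20.4
ee_pos: [0.6192, -0.1759, 0.0318]
tcp_rot: [0.667, 0.745, -0.0, -0.0]
wrist_force: [-2.8, -0.5, 2.8]
grip_width: -0.0001
gripper_force: 1.3
time_s: 20.7
ee_pos: [0.6209, -0.1756, 0.0317]
tcp_rot: [0.667, 0.745, -0.001, -0.001]
wrist_force: [-5.7, 0.3, 4.4]
grip_width: 0.0
gripper_force: 2.8
```

```bash
python3 -m handwheel '{"offset":[[0,0.06,0],[0,0.06,0],[0,0,0]],"yaw":[0,0,0],"claw":[1,1,1]}' 60
python3 -m handwheel '{"offset":[[0,0.06,0],[0,0.06,0],[0,0,0]],"yaw":[0,0,0],"claw":[1,1,1]}' 60
python3 -c "
from h import *
x,y=mouth((0.6422,-0.1737),6.3,(-.023,0)); go(x,y,0.034,6.3)
look(['wrist'],['card_panel','card'],2)
p=ctrl.snapshot('wrist'); cv2.imwrite('pics/w6.png',p['img'])"
```

```text
time_s: 21.0
ee_pos: [0.6211, -0.1756, 0.0316]
tcp_rot: [0.667, 0.745, -0.003, -0.002]
wrist_force: [-14.1, -0.8, 10.9]
grip_width: 0.0
gripper_force: 7.3
time_s: 21.3
ee_pos: [0.6212, -0.1755, 0.0315]
tcp_rot: [0.667, 0.745, -0.004, -0.004]
wrist_force: [-22.3, -1.3, 18.2]
grip_width: -0.0003
gripper_force: 11.7
yaw -0.003 offset [-0.019 -0.078 -0.099] | tcp [ 0.6212 -0.1755  0.0315] ang 6.28
card_panel wrist 2 [ 0.6359 -0.1748  0.0393  0.835 ] [0.0005 0.001  0.0008]
card wrist 2 [ 0.6415 -0.173   0.0023  0.815 ] [0.0007 0.0014 0.0006]
```

View pics/w6.png

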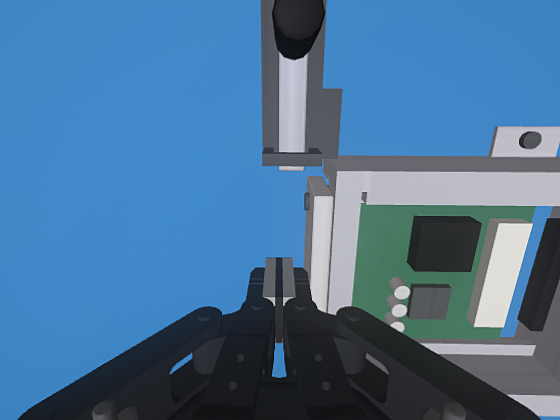

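The panel is flat against the bridge, and the force rises without further motion, so the card is home. Next is the bolt: back off, lift, and go to the left of the post.

```bash
python3 -m handwheel '{"offset":[[0,-0.3,0],[0,-0.5,0],[0,0,-0.5],[0,0,-1],[0,0,-1],[0,0,-1],[0,0,0],[0,0,0]],"yaw":[0,0,0,0,0,0,0,0],"claw":[1,1,1,1,1,1,1,1]}' 60
python3 -c "
from h import *
x,y=mouth((0.6422,-0.1737),6.3,(-.0165,.108)); print(x,y)
x,y=mouth((0.6422,-0.1737),6.3,(-.0165,.145)); go(x,y,0.052,6.3)
look(['wrist','top'],['bolt_post','card','card_panel'],2)"
```

```text
time_s: 22.55
ee_pos: [0.6094, -0.1772, 0.1207]
tcp_rot: [0.667, 0.745, 0.001, 0.001]
wrist_force: [0.1, 0.2, -0.3]
grip_width: 0.0
gripper_force: 0.0
0.6139483386371567 -0.06816283294384282
yaw 0.01 offset [5.798 0.649 2.746] | tcp [ 0.6094 -0.1772  0.1207] ang 6.38
bolt_post wrist 2 [ 0.6135 -0.0694  0.0486  0.795 ] [0.0018 0.001  0.0003]
bolt_post top 2 [ 0.6122 -0.0727  0.0539  0.605 ] [0.0013 0.0003 0.0011]
card wrist 2 [ 0.5352 -0.267   0.0029  0.57  ] [0.1055 0.0928 0.0013]
card top 2 [ 0.6413 -0.1735  0.0012  0.66  ] [0.0014 0.0001 0.0002]
card_panel wrist 2 [ 0.6402 -0.1744  0.0375  0.695 ] [0.     0.0005 0.0006]
card_panel top 2 [ 0.6389 -0.176   0.0387  0.825 ] [0.0006 0.0001 0.0007]
```

```bash
python3 -m handwheel '{"offset":[[0.5,0,0],[1,0.1,0],[1,0.15,0],[1,0.2,0],[1,0.2,0],[0.9,0,0],[0.4,0,0],[0,0,0.5],[0,0,1],[0,0,0.8],[0,0,0.45],[0,0,0],[0,0,0]],"yaw":[0,0,0,0,0,0,0,0,0,0,0,0,0],"claw":[1,1,1,1,1,1,1,1,1,1,1,1,1]}' 60
python3 -m handwheel '{"offset":[[-0.2,0,0],[-0.3,0,0],[-0.2,0,0],[-0.2,0,0],[-0.2,0,0],[-0.2,0,0],[0,0,0]],"yaw":[0,0,0,0,0,0,0],"claw":[1,1,1,1,1,1,1]}' 60
python3 -c "
from h import *
x,y=mouth((0.6422,-0.1737),6.3,(-.0165,.09)); go(x,y,0.052,6.3)
look(['wrist'],['bolt_post'],2)"
```

```text
time_s: 25.05
ee_pos: [0.6079, -0.0317, 0.0506]
tcp_rot: [0.667, 0.745, -0.0, -0.0]
wrist_force: [-0.3, 0.1, -0.4]
grip_width: 0.0002
gripper_force: 0.0
time_s: 25.75
ee_pos: [0.6117, -0.0643, 0.0507]
tcp_rot: [0.667, 0.745, -0.0, 0.0]
wrist_force: [0.4, -0.3, -0.0]
grip_width: -0.0002
gripper_force: 0.0
yaw 0.003 offset [-0.883  0.074 -0.053] | tcp [ 0.6117 -0.0643  0.0507] ang 6.32
```

```bash
python3 -m handwheel '{"offset":[[-0.2,0.05,0],[-0.2,0,0],[-0.2,0,0],[-0.15,0,0],[0,0,0]],"yaw":[0,0,0,0,0],"claw":[1,1,1,1,1]}' 60
python3 -m handwheel '{"offset":[[-0.1,0,0],[-0.06,0,0],[0,0,0]],"yaw":[0,0,0],"claw":[1,1,1]}' 60
python3 -c "
from h import *
x,y=mouth((0.6422,-0.1737),6.3,(-.0165,.09)); go(x,y,0.052,6.3)
look(['top','scene'],['bolt_post'],2)"
```

```text
time_s: 26.45
ee_pos: [0.6149, -0.0829, 0.0505]
tcp_rot: [0.667, 0.745, -0.0, 0.0]
wrist_force: [0.2, 0.3, 0.4]
grip_width: -0.0
gripper_force: 0.0
time_s: 26.75
ee_pos: [0.6155, -0.0862, 0.0506]
tcp_rot: [0.667, 0.745, 0.0, 0.0]
wrist_force: [-0.7, 1.4, -1.0]
grip_width: -0.0002
gripper_force: 0.3
yaw 0.007 offset [ 0.004  0.019 -0.055] | tcp [ 0.6155 -0.0862  0.0506] ang 6.36
bolt_post top 1 [ 0.645  -0.1726  0.0027  0.75  ] [0. 0. 0.]
bolt_post scene 2 [0.6042 0.1642 0.0258 0.585 ] [0.0153 0.2687 0.0276]
```

Force is just starting to appear. I'll push on to the end stop in small steps.

```bash
python3 -m handwheel '{"offset":[[-0.06,0,0],[-0.06,0,0],[0,0,0]],"yaw":[0,0,0],"claw":[1,1,1]}' 60
python3 -m handwheel '{"offset":[[-0.06,0,0],[-0.06,0,0],[0,0,0]],"yaw":[0,0,0],"claw":[1,1,1]}' 60
python3 -c "
from h import *
x,y=mouth((0.6422,-0.1737),6.3,(-.0165,.09)); go(x,y,0.052,6.3)"
```

```text
time_s: 27.45
ee_pos: [0.6154, -0.0867, 0.0507]
tcp_rot: [0.666, 0.746, 0.002, -0.002]
wrist_force: [-0.3, 8.7, 2.1]
grip_width: -0.0002
gripper_force: 4.1
time_s: 27.75
ee_pos: [0.6154, -0.0869, 0.0507]
tcp_rot: [0.666, 0.746, 0.004, -0.004]
wrist_force: [-2.0, 17.0, 5.1]
grip_width: -0.0003
gripper_force: 8.5
yaw 0.029 offset [ 0.031  0.024 -0.052] | tcp [ 0.6154 -0.0869  0.0507] ang 6.53
```

It stops hard where the full 36 mm stroke was predicted. I'll retreat and verify.

```bash
python3 -m handwheel '{"offset":[[0.3,0,0],[0.6,0,0],[0,0,-0.5],[0,0,-1],[0,0,-1],[0,0,-1],[0,-0.5,-1],[0,-1,-1],[0,-1,-1],[0,-1,0],[-0.5,-0.5,0],[0,0,0],[0,0,0]],"yaw":[0,0,0,0,0,0,0,0,0,0,0,0,0],"claw":[1,1,1,1,1,1,1,1,1,1,1,1,1]}' 60
python3 - <<'E'
from h import *
p=look(['wrist'],['bolt_post','card','card_panel','bay'],2); cv2.imwrite('pics/w7.png',p["img"])
look(['top'],['bolt_post','card','card_panel'],2)
E
```

```text
time_s: 29.05
ee_pos: [0.5158, -0.0937, 0.2132]
tcp_rot: [0.667, 0.745, 0.0, 0.0]
wrist_force: [-0.9, -0.3, -0.0]
grip_width: -0.0
gripper_force: 0.0
bolt_post wrist 2 [ 0.6153 -0.104   0.0498  0.7   ] [0.0007 0.0001 0.0003]
card wrist 2 [ 0.6415 -0.1728  0.003   0.72  ] [0.001  0.0004 0.0005]
card_panel wrist 2 [ 0.639  -0.1748  0.0358  0.9   ] [0.001  0.0018 0.0023]
bay wrist 2 [ 0.6416 -0.1716  0.004   0.655 ] [0.0019 0.0003 0.001 ]
card_panel top 1 [ 0.4332 -0.3627  0.0008  0.51  ] [0. 0. 0.]
```

View pics/w7.png

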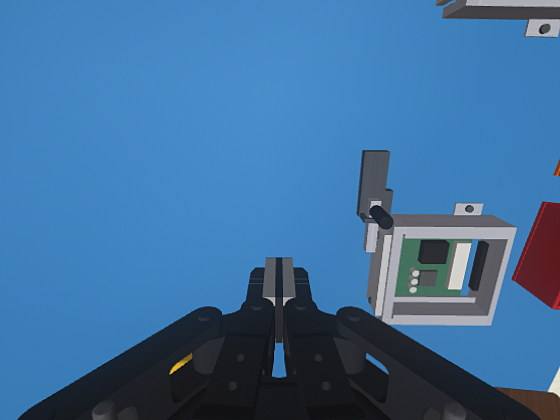

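The card is in the bay at (440,265) with its panel flush, and the bolt bar crosses it at (371,235). The post has moved about 35 mm and the arm is clear.

```bash
python3 -c "
from h import *
print(ctrl.sign_off())"
```

```text
the job is handed in; nothing more can be done
None
```

The card is fully home in the empty bay with its panel flat against the front, the bolt is across it to its end stop (about 35 mm by camera), the arm was clear and nothing else was touched; I handed it in at about 30 s, and sign-off returned no verdict.

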